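# Sort the iced hearts by colour and stand up the sprinkle jar

### The job

Sort the decorating table by colour: slide the two pink-iced hearts onto the pink mat and the green-iced heart onto the green mat, each wholly on its mat; they are brittle, so slide them flat along the table and never pick them up. The green sprinkle jar has fallen over: stand it upright on the green mat too, beside its heart, and leave everything else, the white-iced heart included, where it is.

Things in the scene. Friction and masses are not known exactly. Their poses are not given: they have to be found in the camera images.
- heart_pink_a: heart-shaped gingerbread biscuit, rigid and brittle, about 60 g, brown underside, white border and pink icing on top; 72 mm wide (its x), 66 mm from point to lobes (its y, lobes towards +y, point towards -y), 14 mm thick plus 2.4 mm of icing. Starts flat on the table at any yaw. Origin: middle of its underside
- heart_pink_b: heart-shaped gingerbread biscuit, rigid and brittle, about 60 g, brown underside, white border and pink icing on top; 72 mm wide (its x), 66 mm from point to lobes (its y, lobes towards +y, point towards -y), 14 mm thick plus 2.4 mm of icing. Starts flat on the table at any yaw. Origin: middle of its underside
- heart_green: heart-shaped gingerbread biscuit, rigid and brittle, about 60 g, brown underside, white border and green icing on top; 72 mm wide (its x), 66 mm from point to lobes (its y, lobes towards +y, point towards -y), 14 mm thick plus 2.4 mm of icing. Starts flat on the table at any yaw. Origin: middle of its underside
- bay_pink: thin fixed pink mat, 150 mm deep (x) by 200 mm wide (y), no step to slide over. Fence of the same colour, 18 mm high, 8 mm thick: along the whole far edge (inner face x=75 mm) and along both sides (inner faces y=+-100 mm) only for the far part, x=45 to 75 mm; open at the front (-x, towards the robot) and the front part of the sides. Origin: centre of the mat at table level
- bay_green: thin fixed green mat, 150 mm deep (x) by 200 mm wide (y), no step to slide over. Fence of the same colour, 18 mm high, 8 mm thick: along the whole far edge (inner face x=75 mm) and along both sides (inner faces y=+-100 mm) only for the far part, x=45 to 75 mm; open at the front (-x, towards the robot) and the front part of the sides. Origin: centre of the mat at table level
- jar: square green sprinkle jar with round white lid, about 150 g, lying on a flat side with the lid pointing roughly away from the robot. Body 46 x 46 mm, 72 mm tall, plus lid 38 mm across, 18 mm tall (90 mm in all). Origin: centre of its base; z runs from base to lid (level when fallen), x and y square to its sides. Weighted base: within 25 degrees of upright it settles upright
- heart_plain: bystander: heart biscuit of the same size with white icing only, flat on the table nearer the robot; stays where it is. Origin: middle of its underside
- nozzle: bystander: steel piping nozzle, cone 26 mm across and 34 mm tall, standing; origin under its centre
- bowl: bystander: steel bowl 100 mm across the rim, 50 mm tall; origin under its centre
- icing_bottle: bystander: white icing bottle, 56 mm across, 120 mm tall, standing; origin under its centre
- sugar_jar: bystander: glass jar with steel cap, 64 mm across, 90 mm tall, standing; origin under its centre
- palette_knife: bystander: palette knife lying on the table, at the side nearer the robot; origin under its middle
- scraper: bystander: cream-coloured flat dough scraper 110 x 90 x 4 mm lying on the table; origin under its centre
There are look-alikes about, which are no part of the job. Leave any blue, purple or yellow look-alike of the heart_pink_a alone.

How it is judged:
At the end, for the whole second after the job is handed in: Pink hearts flat on the pink mat, green heart flat on the green mat: origins -45 to +60 mm in mat x, within 72 mm in mat y. Jar upright on the green mat: tilt under 0.1 rad, origin within 60 mm in mat x, 85 mm in mat y. All four within 6 mm of the table and at rest (under 20 mm/s) (x of heart_pink_a in the frame of bay_pink between -0.045 and 0.06 m and y of heart_pink_a in the frame of bay_pink between -0.072 and 0.072 m and height (world z) of each of heart_pink_a, heart_pink_b, heart_green, jar below 0.006 m and angle between each of heart_pink_a, heart_pink_b, heart_green, jar's own z axis and vertical below 0.1 rad and linear speed of each of heart_pink_a, heart_pink_b, heart_green, jar below 0.02 m/s and x of heart_pink_b in the frame of bay_pink between -0.045 and 0.06 m and y of heart_pink_b in the frame of bay_pink between -0.072 and 0.072 m and x of heart_green in the frame of bay_green between -0.045 and 0.06 m and y of heart_green in the frame of bay_green between -0.072 and 0.072 m and x of jar in the frame of bay_green between -0.06 and 0.06 m and y of jar in the frame of bay_green between -0.085 and 0.085 m); the robot touches nothing.
It fails at once if a pink or green heart is lifted more than 15 mm off the table (height (world z) of any of heart_pink_a, heart_pink_b, heart_green above 0.015 m).
It fails at once if a pink or green heart is turned over or stood on edge (tilted over 0.6 rad) (angle between any of heart_pink_a, heart_pink_b, heart_green's own z axis and vertical above 0.6 rad).
It fails at once if the white-iced heart or another bystander is moved more than 40 mm (distance of any of heart_plain, nozzle, bowl, icing_bottle, sugar_jar, palette_knife, scraper from where it was at the start of the episode above 0.04 m).
It also fails if it takes over 70 s, if anything falls off the work surface, if the arm or the gripper's body presses on something with over 40 N, if the wrist force passes 120 N, or if a joint passes its speed limit or range.

### The arm

A 6-joint arm with a two-finger parallel gripper is mounted at the origin on the work surface. World frame = base frame: x ahead of the robot, y to its left, z up, the work surface at z = 0. Lengths are in m, angles in rad, forces in N, time in s.
With the tool pointing down it reaches from about 0.35 to 0.775 m from the base axis. Payload 7.3 kg.
Tool frame: the origin (TCP) lies between the finger pads; the fingertips stand 14 mm ahead of it and the grasp point (between the pads) lies 5 mm behind it; z points along the fingers, y is the line along which they close (so a half turn about z gives the same grasp; the last joint's range is limited). The gripper opens to 92 mm and grips with 3 to 60 N. Pads are 19 mm wide; open, the fingers measure 130 mm over their backs; the gripper's body (75 mm by 190 mm) begins 47 mm behind the grasp point.
Start: joints at [1.089, 0.342, 1.524, -0, 1.275, -0.146], TCP at [0.173, 0.496, 0.241] pointing down, gripper open.
Joint ranges: [-2.53, 2.53], [-0.77, 2.02], [0.04, 2.7], [-1, 4.14], [0.28, 2.66], [-3.11, 3.11]. Speed limits (rad/s): [2.57, 2.57, 3.14, 3.14, 3.14, 3.14].

### API

Orientations are given as [roll, pitch, yaw] about the fixed x, y, z axes, in that order (R = Rz(yaw) Ry(pitch) Rx(roll)).
In Python, from cell import robot, eyes gives the robot as it stands. The module is installed in compiled form; this text tells all that it offers.
- The arm moves only by the shell command python3 -m handwheel 'ROWS' [FORCE]. ROWS is JSON, one flat list of numbers, 5 for each row, row after row: the shift along the world's x, y, z in mm, then the turn about the world's z in rad, then the opening, from 0 (shut) to 1 (fully open). In form: [x, y, z, spin, jaw, x, y, z, spin, jaw, ...]. A call has 1 to 8 rows; each row shifts and turns the commanded pose from where the row before left it; what a row does not reach is not made up. A row lasts 1/10 s, in which the tool goes at most 50 mm and 8.59 degrees, less where a joint would pass 70% of its speed; a pose out of reach is approached as far as the arm can. A call with a gripper value outside its range is refused whole. The fingers move at their own pace and stop on an object; FORCE is the grip in N (left out, the last holds). Time passes only in rows, so rows that do not move let the fingers close. It gives the time, the measured TCP pose, the force, the opening and the grip force at its end, in the units of the state.
- robot.observe(): the state, without advancing time (a new reading comes with each control period).
- eyes.read_camera(name): name is "side" or "top"; returns (picture, depth): 420x560x3 uint8, blue, green, red; 420x560 float32, m along the optical axis (not along the pixel's ray), 0 where there is no reading.
- eyes.calibration(name): a dict with "fx", "fy", "cx", "cy" (pixels), "world_to_cam" (4x4, takes a point from world to camera coordinates). Camera axes: x right, y down, z forward; pixel columns grow to the right and rows downward; lengths in m; the calibration is good to about 2 mm. A picture is of the moment at which its call begins. calibration takes no time and is no camera call.
- robot.hand_in(): hands the job in; it is judged then, once.
The state is a dict: "time": time; "qpos": joint angles; "qvel": joint speeds; "joint_efforts": joint torques, N m; "tool_pos": TCP position; "tool_rot": TCP orientation; "contact_force": force on the tool from outside, world axes, zero at the start; "torque": the same for the moment, N m; "opening": finger opening in m; "grip_force": force on a finger pad.
Only numpy, scipy, OpenCV 4.12 (cv2) and the standard library are available. Lean on these libraries where they do the work, as an engineer would, in place of code of your own. Each camera call takes 0.05 s, during which the arm holds its last target. There are 200 camera calls.

## Working session

There is one attempt and no reset: what is moved stays moved. The work goes in short steps, Python scripts to look and compute and a shell command to move; the robot and the scene stay as the last step left them, time stands still between calls to the robot, and variables do not carry over. Pictures are saved under pics/ and viewed, at most 10 in all, crops included, and the job is handed in when it is done.

```bash
mkdir -p pics
cat > h.py <<'E'
import numpy as np, cv2
from cell import robot, eyes
def grab(n):
    im,d=eyes.read_camera(n); return im,d,eyes.calibration(n)
def ray(c,uv,z):
    T=np.linalg.inv(c["world_to_cam"]); u,v=uv
    r=T[:3,:3]@[(u-c["cx"])/c["fx"],(v-c["cy"])/c["fy"],1]; o=T[:3,3]
    return o+r*(z-o[2])/r[2]
E
python3 - <<'E'
from h import *
for n in("top","side"):
    im,d,c=grab(n); cv2.imwrite(f"pics/{n}0.png",im); np.savez(f"{n}0.npz",im=im,d=d)
    print(n,np.linalg.inv(c["world_to_cam"]).round(3),c["fx"])
print(robot.observe())
E
```

```text
top [[-0.019 -0.992  0.123  0.31 ]
 [-1.     0.016 -0.025  0.007]
 [ 0.022 -0.124 -0.992  1.364]
 [ 0.     0.     0.     1.   ]] 493.57385233968984
side [[ 0.882 -0.331  0.334  0.145]
 [-0.47  -0.599  0.648 -0.638]
 [-0.014 -0.729 -0.684  0.705]
 [ 0.     0.     0.     1.   ]] 381.07784165035025
{'time': 0.1, 'qpos': array([ 1.08898370e+00,  3.42642374e-01,  1.52491530e+00, -1.92584466e-05,
        1.27540311e+00, -1.45979178e-01]), 'qvel': array([ 0.00110656, -0.00329816, -0.00052465,  0.00111239,  0.00078175,
        0.00061678]), 'joint_efforts': array([ 6.81609545e-04, -4.32006204e+01, -2.44692367e+01,  7.18890270e-02,
        5.26478200e-02, -7.67601910e-05]), 'tool_pos': array([0.17283015, 0.49537285, 0.24012215]), 'tool_rot': array([-3.14023639e+00, -1.80789632e-04,  2.80576470e+00]), 'contact_force': array([-0.04573496,  0.21131732,  0.2958841 ]), 'torque': array([ 0.02121989,  0.01897158, -0.00233817]), 'grip_force': 0.0, 'opening': 0.09187655173702705}
```

View pics/top0.png

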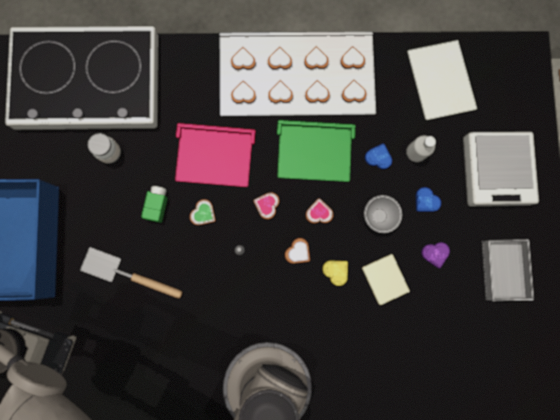

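View pics/side0.png

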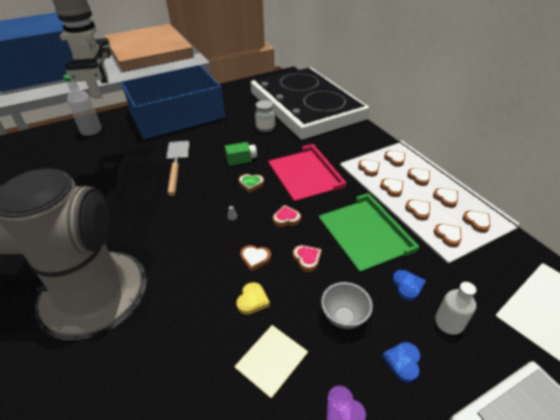

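The top view (up is +x, left is +y) shows:
- pink mat at (215,155) and green mat at (316,152)
- green heart at (203,213), pink hearts at (266,206) and (319,212)
- jar at (154,204) with its lid up, towards +x
- nozzle at (239,250) and plain heart at (298,251)

The side view agrees.

```bash
cat >> h.py <<'E'
def blobs(im,c,z,lo=15,hi=8000,box=None):
    "bright blobs with dominating colour: world centre (bounding), axis, size"
    hsv=cv2.cvtColor(im,cv2.COLOR_BGR2HSV)
    m=(im.max(2)>70).astype(np.uint8)
    out=[]
    for k in cv2.findContours(m,cv2.RETR_EXTERNAL,cv2.CHAIN_APPROX_NONE)[0]:
        a=cv2.contourArea(k)
        if not lo<a<hi: continue
        P=np.array([ray(c,p[0],z)[:2] for p in k])
        mm=np.zeros_like(m); cv2.drawContours(mm,[k],-1,1,-1)
        mm=cv2.erode(mm,np.ones((3,3)));col=np.median(hsv[mm>0],0) if mm.any() else None
        u=k[:,0].mean(0)
        out.append((u,a,P,col))
    return out
def heart(P):
    "centre (middle of y-extent on axis), direction of lobes(+y), from outline"
    M=cv2.moments((P*1e4).astype(np.int32).reshape(-1,1,2)); g=np.array([M['m10'],M['m01']])/M['m00']/1e4
    best=None
    for t in np.arange(0,2*np.pi,np.pi/180):   # mirror-symmetry axis: point is farthest along -y
        y=np.array([-np.sin(t),np.cos(t)]);x=np.array([np.cos(t),np.sin(t)])
        Q=P-g; a=Q@x; b=Q@y
        lo=b<np.quantile(b,.12)
        s=abs(a[lo].mean())+np.ptp(a[lo])*.5+.5*abs(a.max()+a.min())+b.min()*1.0
        if best is None or s<best[0]: best=(s,t,g+x*(a.max()+a.min())/2+y*(b.max()+b.min())/2,np.ptp(a),np.ptp(b))
    return best[1:]
E
python3 - <<'E'
from h import *
im=np.load("top0.npz")["im"]; c=eyes.calibration("top")
for u,a,P,col in blobs(im,c,.012,30,6500):
    if 80<u[0]<460 and 110<u[1]<310:
        r=cv2.minAreaRect((P*1000).astype(np.float32))
        print(u.round(),a,col,"rect",np.round(r[0],1),np.round(r[1],1),round(r[2],1), [np.round(v,3) for v in heart(P)] if 300<a<900 else "")
E
```

```text
[336. 271.] 508.0 [ 27. 128. 214.] rect [ 301.9 -190.4] [68.8 67.6] 88.9 [np.float64(0.75), array([ 0.309, -0.199]), np.float64(0.078), np.float64(0.072)]
[386. 279.] 1434.5 [ 28.  37. 217.] rect [ 281.6 -328.4] [116.   96.3] 22.9 
[128. 275.] 1336.0 [ 17.  10. 180.] rect [302.3 356.9] [281.9  69.8] 68.7 
[239. 250.] 47.0 [ 17.  11. 135.] rect [368.9  69.1] [21.8 19.1] 89.0 
[436. 253.] 457.5 [142. 129. 153.] rect [ 354.3 -471.6] [67.6 68.2] 53.2 [np.float64(4.869), array([ 0.344, -0.472]), np.float64(0.077), np.float64(0.067)]
[298. 252.] 469.0 [120.    2.  212.5] rect [363.5 -89.2] [65.8 68.2] 88.9 [np.float64(5.62), array([ 0.357, -0.096]), np.float64(0.077), np.float64(0.069)]
[202. 213.] 474.0 [ 60.  76. 185.] rect [474.1 173.3] [69.3 69.3] 12.2 [np.float64(5.725), array([0.469, 0.164]), np.float64(0.076), np.float64(0.07)]
[319. 213.] 467.5 [169.  118.5 212. ] rect [ 462.3 -153.3] [68.4 67.3] 43.6 [np.float64(1.553), array([ 0.473, -0.153]), np.float64(0.078), np.float64(0.07)]
[383. 214.] 1109.0 [ 17.  11. 140.] rect [ 461.6 -330.3] [106.1 103.3] 89.0 
[267. 204.] 472.5 [169. 
[... 357 characters left out ...]
7 [np.float64(4.817), array([0.5  , 0.304]), np.float64(0.072), np.float64(0.101)]
[379. 157.] 448.0 [109. 164. 178.] rect [ 617.9 -324. ] [68.7 69.4] 24.1 [np.float64(1.204), array([ 0.627, -0.328]), np.float64(0.078), np.float64(0.069)]
[421. 148.] 540.0 [ 24.   17.  159.5] rect [ 648.3 -447.8] [61.  94.9] 32.5 [np.float64(0.628), array([ 0.648, -0.448]), np.float64(0.061), np.float64(0.095)]
[103. 148.] 679.0 [ 19.  11. 169.] rect [658.9 442.7] [97.1 70.1] 44.5 [np.float64(2.548), array([0.659, 0.443]), np.float64(0.071), np.float64(0.098)]
[213. 154.] 4330.0 [170. 158. 212.] rect [635.1 138.8] [223.4 168.7] 84.4 
[315. 150.] 4168.0 [ 61. 118. 170.] rect [ 642.6 -146.6] [220.9 166.9] 85.9
```

Run:
```python
from h import *
im=np.load("top0.npz")["im"]; c=eyes.calibration("top"); W=c["world_to_cam"]
def px(p):
    q=W@[*p,1]; return np.array([q[0]/q[2]*c["fx"]+c["cx"],q[1]/q[2]*c["fy"]+c["cy"]])
s=3.6; big=cv2.resize(im[120:280,140:352],None,fx=s,fy=s,interpolation=cv2.INTER_CUBIC)
f=lambda p:tuple(int(v) for v in ((px(p)-[140,120]+.5)*s))
for u,a,P,col in blobs(im,c,.012,300,6500):
    if 140<u[0]<330 and 110<u[1]<300:
        if a<560:
            t,g,_,_=heart(P); y=np.array([-np.sin(t),np.cos(t)])*.04
            cv2.arrowedLine(big,f([*(g-y),.012]),f([*(g+y),.012]),(255,255,255),1)
cv2.imwrite("pics/ov.png",big)
# mats: floor-colour quad corners
hsv=cv2.cvtColor(im,cv2.COLOR_BGR2HSV)
for n,h in(("pink",170),("green",61)):
    m=((abs(hsv[...,0].astype(int)-h)<6)&(hsv[...,1]>90)).astype(np.uint8)
    k=max(cv2.findContours(m,0,1)[0],key=cv2.contourArea)
    print(n,[ (tuple(p[0]),ray(c,p[0],0)[:2].round(3)) for p in cv2.approxPolyDP(k,3,True)])
m=((abs(hsv[...,0].astype(int)-60)<8)&(hsv[...,1]>90)).astype(np.uint8);m[:,:140]=0;m[:,172:]=0
k=max(cv2.findContours(m,0,1)[0],key=cv2.contourArea)
r=cv2.minAreaRect(k);print("jar body",r,[ray(c,p,.046)[:2].round(3) for p in cv2.boxPoints(r)])
```

```text
pink [((np.int32(176), np.int32(124)), array([0.727, 0.244])), ((np.int32(176), np.int32(182)), array([0.561, 0.243])), ((np.int32(248), np.int32(186)), array([0.546, 0.043])), ((np.int32(255), np.int32(129)), array([0.71 , 0.021]))]
green [((np.int32(277), np.int32(121)), array([ 0.733, -0.042])), ((np.int32(277), np.int32(177)), array([ 0.571, -0.039])), ((np.int32(350), np.int32(180)), array([ 0.559, -0.244])), ((np.int32(354), np.int32(124)), array([ 0.721, -0.262]))]
jar body ((154.058837890625, 206.76470947265625), (23.283418655395508, 29.589345932006836), 14.03624439239502) [array([0.455, 0.333]), array([0.533, 0.315]), array([0.516, 0.254]), array([0.439, 0.273])]
```

View pics/ov.png

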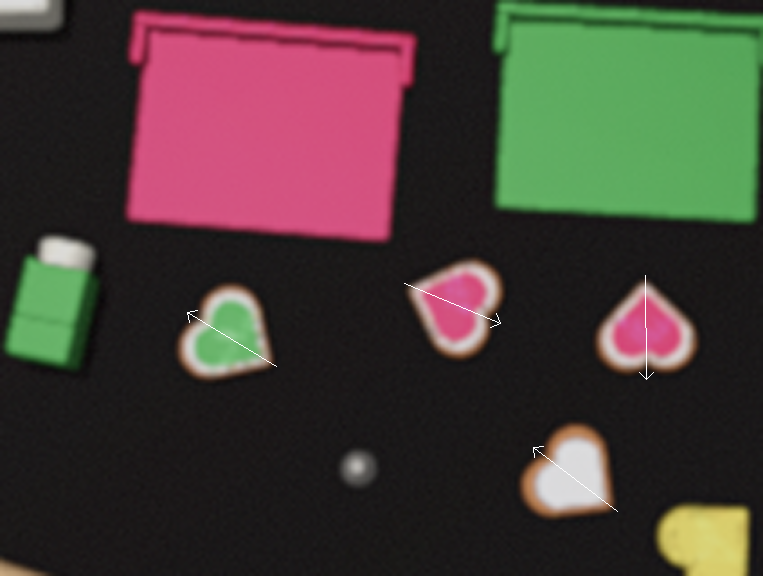

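The overlay shows the arrows passing through each point, but the axis is up to about 15° off on the green heart. I'll use the point-to-centroid line instead, and the depth for the jar.

```bash
cat >> h.py <<'E'
def heart(P):
    "point-to-centroid axis; origin 33 mm from the point -> (lobe angle deg, centre)"
    M=cv2.moments((P*1e4).astype(np.int32).reshape(-1,1,2)); g=np.array([M['m10'],M['m01']])/M['m00']/1e4
    r=np.linalg.norm(P-g,axis=1); p=P[r>r.max()-.003].mean(0)
    y=(g-p)/np.linalg.norm(g-p); x=np.array([y[1],-y[0]]); b=(P-g)@y; a=(P-g)@x
    return np.degrees(np.arctan2(y[1],y[0])).round(1),(g+y*(b.min()+.002+.033)).round(4),g.round(4)
def cloud(d,c):
    v,u=np.nonzero(d>0); z=d[v,u]; X=np.c_[(u-c["cx"])/c["fx"]*z,(v-c["cy"])/c["fy"]*z,z]
    T=np.linalg.inv(c["world_to_cam"]); return X@T[:3,:3].T+T[:3,3]
E
python3 - <<'E'
from h import *
f=np.load("top0.npz");im=f["im"]; c=eyes.calibration("top")
for u,a,P,col in blobs(im,c,.012,300,560):
    if 180<u[0]<330 and 190<u[1]<300: print(u.round(),heart(P))
for n in("top","side"):
    c=eyes.calibration(n);X=cloud(np.load(n+"0.npz")["d"],c)
    J=X[(abs(X[:,0]-.5)<.09)&(abs(X[:,1]-.3)<.08)]
    T=J[(J[:,2]>.03)]; B=T[T[:,2]>.041]
    print(n,len(B),np.percentile(J[:,2],[5,50,95,99]).round(3))
    for S in(T,B):
        r=cv2.minAreaRect((S[:,:2]*1000).astype(np.float32)); print(r)
E
```

```text
[298. 252.] (np.float64(-118.7), array([ 0.3591, -0.0943]), array([ 0.3607, -0.0914]))
[202. 213.] (np.float64(-89.1), array([0.4715, 0.1705]), array([0.4715, 0.1687]))
[319. 213.] (np.float64(13.2), array([ 0.4705, -0.1524]), array([ 0.4679, -0.153 ]))
[267. 204.] (np.float64(41.5), array([ 0.4913, -0.0092]), array([ 0.4916, -0.0089]))
top 461 [-0.005  0.001  0.046  0.049]
((496.609130859375, 295.23980712890625), (47.30052947998047, 89.62303924560547), 77.02349090576172)
((496.32928466796875, 295.3811340332031), (47.308773040771484, 88.80088806152344), 76.51385498046875)
side 212 [-0.003 -0.001  0.045  0.046]
((496.6045837402344, 295.2367248535156), (50.6572265625, 90.25825500488281), 80.04441833496094)
((495.5325012207031, 294.9794921875), (50.468048095703125, 87.32266998291016), 82.02339172363281)
```

```bash
cat >> h.py <<'E'
def heart(P):
    "sharpest convex corner = point; origin 33 mm from it towards the centroid -> (lobe angle deg, origin)"
    M=cv2.moments((P*1e4).astype(np.int32).reshape(-1,1,2)); g=np.array([M['m10'],M['m01']])/M['m00']/1e4
    n=len(P); k=n//9; A=np.roll(P,k,0)-P; B=np.roll(P,-k,0)-P
    ca=(A*B).sum(1)/np.linalg.norm(A,axis=1)/np.linalg.norm(B,axis=1)
    ca[((A+B)*(g-P)).sum(1)<0]=-1
    p=P[ca.argsort()[-3:]].mean(0)
    y=(g-p)/np.linalg.norm(g-p); b=(P-g)@y
    return np.degrees(np.arctan2(y[1],y[0])).round(1),(g+y*(b.min()+b.max())/2).round(4),g.round(4),np.ptp(b).round(4)
def look(name="top"):
    im,d,c=grab(name)
    for u,a,P,col in blobs(im,c,.012,300,560): print(u.round(),col,heart(P))
    return im,d,c
E
python3 - <<'E'
from h import *
f=np.load("top0.npz");im=f["im"]; c=eyes.calibration("top")
for u,a,P,col in blobs(im,c,.012,300,560):
    if 180<u[0]<330 and 190<u[1]<300: print(u.round(),heart(P))
E
```

```text
[298. 252.] (np.float64(48.7), array([ 0.357 , -0.0956]), array([ 0.3607, -0.0914]), np.float64(0.0687))
[202. 213.] (np.float64(58.6), array([0.4689, 0.1644]), array([0.4715, 0.1687]), np.float64(0.0705))
[319. 213.] (np.float64(178.6), array([ 0.4726, -0.1531]), array([ 0.4679, -0.153 ]), np.float64(0.0698))
[267. 204.] (np.float64(-109.5), array([ 0.4934, -0.004 ]), array([ 0.4916, -0.0089]), np.float64(0.0699))
```

```bash
python3 -m handwheel '[25,-40,0,-0.13,1,25,-40,0,-0.13,1,25,-40,0,-0.13,1,25,-40,0,-0.13,1,25,-40,0,-0.13,1,25,-40,0,-0.13,1,25,-40,0,-0.13,1,25,-40,0,-0.13,1]' 5; python3 -m handwheel '[25,-40,-20,-0.13,1,25,-40,-20,-0.13,1,25,-40,-20,-0.13,1,25,-40,-20,-0.13,1,18,-25,-20,0,1,0,0,0,0,1]'
```

```text
time: 0.9
tool_pos: [0.3735, 0.1739, 0.2407]
tool_rot: [3.142, -0.0, 1.761]
contact_force: [0.4, 0.7, -0.3]
opening: 0.0917
grip_force: 0.0
time: 1.5
tool_pos: [0.4889, -0.0084, 0.1399]
tool_rot: [-3.138, 0.001, 1.242]
contact_force: [-0.4, 0.9, -0.3]
opening: 0.0922
grip_force: 0.0
```

```bash
python3 -m handwheel '[3,-1,-40,0,1,0,0,-40,0,1,0,0,-30,0,1,0,0,-12,0,1,0,0,0,0,1]' 5; python3 -m handwheel '[0,0,0,0,0.6,0,0,0,0,0.6,0,0,0,0,0.6,0,0,0,0,0.6,0,0,0,0,0.6]' 5
```

```text
time: 2.0
tool_pos: [0.4905, -0.0057, 0.0198]
tool_rot: [-3.139, 0.0, 1.247]
contact_force: [0.4, -1.2, 0.5]
opening: 0.092
grip_force: 0.0
time: 2.5
tool_pos: [0.4923, -0.0065, 0.0218]
tool_rot: [3.139, -0.0, 1.246]
contact_force: [-1.7, 1.1, 8.0]
opening: 0.0712
grip_force: 5.0
```

```bash
python3 -m handwheel '[5,7,0,0,0.6,13,18,0,0.04,0.6,13,18,0,0.04,0.6,13,18,0,0.04,0.6,13,18,0,0.04,0.6,13,18,0,0.04,0.6,13,18,0,0.04,0.6,13,18,0,0.02,0.6]'
python3 - <<'E'
from h import *
im,d,c=look(); cv2.imwrite("pics/a.png",im)
E
```

```text
time: 3.3
tool_pos: [0.5881, 0.1269, 0.0216]
tool_rot: [3.141, 0.001, 1.507]
contact_force: [-1.1, -1.5, 3.7]
opening: 0.0716
grip_force: 5.0
[336. 271.] [ 27. 128. 214.] (np.float64(130.9), array([ 0.309 , -0.1985]), array([ 0.3052, -0.1942]), np.float64(0.0712))
[436. 253.] [142. 129. 153.] (np.float64(9.1), array([ 0.3439, -0.4727]), array([ 0.3489, -0.4719]), np.float64(0.0669))
[298. 252.] [ 18.  12. 210.] (np.float64(48.6), array([ 0.357 , -0.0956]), array([ 0.3607, -0.0915]), np.float64(0.0687))
[319. 213.] [169. 119. 212.] (np.float64(178.6), array([ 0.4726, -0.1531]), array([ 0.468, -0.153]), np.float64(0.0698))
[427. 201.] [109. 166. 177.] (np.float64(-47.2), array([ 0.493 , -0.4511]), array([ 0.4965, -0.4549]), np.float64(0.069))
[379. 157.] [109. 164. 178.] (np.float64(159.7), array([ 0.6277, -0.3278]), array([ 0.6226, -0.3259]), np.float64(0.0698))
[421. 148.] [ 24.   17.  159.5] (np.float64(127.1), array([ 0.6477, -0.4482]), array([ 0.6469, -0.4471]), np.float64(0.0955))
```

```bash
python3 -m handwheel '[13,18,0,0,0.6,13,18,0,0,0.6,10,16,0,0,0.6,0,0,0,0,0.6,0,0,0,0,0.92,0,0,0,0,0.92,0,0,0,0,0.92]'; python3 -m handwheel '[0,0,20,0,0.92,0,0,40,0,0.92,-20,-10,40,0,1,-30,-40,0,0.15,1,-25,-40,0,0.15,1,-20,-40,0,0.15,1,-20,-40,0,0.15,1,-15,-45,0,0.15,1]'
python3 - <<'E'
from h import *
im,d,c=grab("top"); cv2.imwrite("pics/b.png",im[90:300,120:480])
E
```

```text
time: 4.05
tool_pos: [0.623, 0.1776, 0.0206]
tool_rot: [-3.141, 0.0, 1.505]
contact_force: [-0.3, 0.7, -0.0]
opening: 0.0841
grip_force: 0.0
time: 4.85
tool_pos: [0.4948, -0.0308, 0.1209]
tool_rot: [-3.141, -0.0, 2.236]
contact_force: [0.3, -0.6, 0.0]
opening: 0.0917
grip_force: 0.0
```

View pics/b.png

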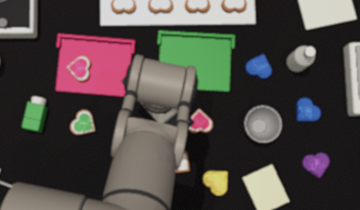

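Pink A sits on the pink mat at crop (79,68), clear of the fence. Pink B is next.

```bash
python3 -m handwheel '[-5,-22,0,0.15,1,-5,-25,0,0.15,1,-5,-25,0,0.15,1,-5,-25,0,0.15,1,-5,-25,0,0.15,1,0,0,0,0.13,1,0,0,0,0,1]'; python3 -m handwheel '[-1,-1,-40,0,1,0,0,-40,0,1,0,0,-20,0,1,0,0,0,0,1]'
```

```text
time: 5.6
tool_pos: [0.4711, -0.1522, 0.1207]
tool_rot: [3.141, -0.0, 3.109]
contact_force: [-0.7, -0.6, 0.2]
opening: 0.0922
grip_force: 0.0
time: 6.0
tool_pos: [0.4688, -0.1511, 0.0183]
tool_rot: [3.139, -0.005, 3.107]
contact_force: [-1.0, 0.4, 0.7]
opening: 0.092
grip_force: 0.0
```

```bash
python3 -m handwheel '[0,0,0,0,0.6,0,0,0,0,0.6,0,0,0,0,0.6,0,0,0,0,0.6,5,10,0,-0.05,0.6,5,18,0,-0.1,0.6,5,18,0,-0.1,0.6,5,18,0,-0.1,0.6]' 5; python3 -m handwheel '[5,18,0,-0.1,0.6,5,18,0,-0.1,0.6,5,18,0,-0.1,0.6,5,18,0,-0.1,0.6,14,15,0,-0.1,0.6,14,15,0,-0.1,0.6,14,15,0,-0.1,0.6,14,15,0,-0.1,0.6]'
```

```text
time: 6.8
tool_pos: [0.4918, -0.0886, 0.0219]
tool_rot: [-3.141, 0.003, 2.756]
contact_force: [-1.4, -3.4, 4.6]
opening: 0.0705
grip_force: 5.0
time: 7.6
tool_pos: [0.5673, 0.0439, 0.0218]
tool_rot: [3.141, 0.001, 1.956]
contact_force: [-2.2, -2.3, 4.9]
opening: 0.0707
grip_force: 5.0
```

```bash
python3 -m handwheel '[13,12,0,-0.1,0.6,13,12,0,-0.1,0.6,13,12,0,-0.1,0.6,13,12,0,-0.1,0.6,0,0,0,-0.05,0.6,0,0,0,0,0.92,0,0,0,0,0.92,0,0,0,0,0.92]'; python3 -m handwheel '[0,0,20,0,0.92,0,0,40,0,0.92,-10,10,40,0,1,-30,40,0,0,1]';python3 - <<'E'
from h import *
im,d,c=grab("top"); cv2.imwrite("pics/c.png",im[90:300,120:480])
E
```

```text
time: 8.4
tool_pos: [0.6184, 0.0914, 0.0207]
tool_rot: [-3.141, 0.0, 1.511]
contact_force: [0.4, -0.5, -0.4]
opening: 0.084
grip_force: 0.0
time: 8.8
tool_pos: [0.5837, 0.1393, 0.1265]
tool_rot: [3.129, -0.001, 1.506]
contact_force: [0.7, 0.1, -0.2]
opening: 0.0911
grip_force: 0.0
```

View pics/c.png

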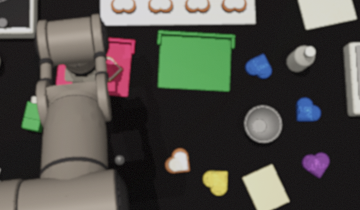

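```bash
python3 -m handwheel '[-38,10,0,-0.13,1,-38,10,0,-0.13,1,-36,10,0,-0.13,1,0,0,0,-0.11,1,0,0,-40,0,1,0,0,-40,0,1,0,0,-22,0,1,0,0,-3,0,1]'; python3 -m handwheel '[0,0,0,0,0.6,0,0,0,0,0.6,0,0,0,0,0.6,0,0,0,0,0.6]' 5
```

```text
time: 9.65
tool_pos: [0.4649, 0.1712, 0.0142]
tool_rot: [-3.138, 0.003, 1.011]
contact_force: [-8.3, -0.1, 17.4]
opening: 0.0917
grip_force: 8.4
time: 10.05
tool_pos: [0.4669, 0.1716, 0.0158]
tool_rot: [3.141, -0.0, 1.01]
contact_force: [-0.3, -0.8, 0.6]
opening: 0.0718
grip_force: 5.0
```

```bash
python3 -m handwheel '[1,-8,1,0.02,0.6,2,-18,0,0.05,0.6,2,-20,0,0.05,0.6,2,-20,0,0.05,0.6,2,-20,0,0.05,0.6,2,-20,0,0.05,0.6,2,-20,0,0.05,0.6,2,-20,0,0.05,0.6]'; python3 -m handwheel '[2,-20,0,0.05,0.6,2,-20,0,0.05,0.6,2,-20,0,0.02,0.6,2,-20,0,0,0.6,2,-20,0,0,0.6,2,-20,0,0,0.6,14,-12,0,0,0.6,14,-12,0,0,0.6]';python3 - <<'E'
from h import *
im,d,c=grab("side"); cv2.imwrite("pics/d.png",im)
E
```

```text
time: 10.85
tool_pos: [0.4818, 0.0248, 0.0168]
tool_rot: [3.141, -0.0, 1.382]
contact_force: [0.3, 0.6, 0.0]
opening: 0.0712
grip_force: 5.0
time: 11.65
tool_pos: [0.5219, -0.1192, 0.0168]
tool_rot: [-3.141, -0.0, 1.499]
contact_force: [0.3, -0.1, 0.4]
opening: 0.0715
grip_force: 5.0
```

View pics/d.png

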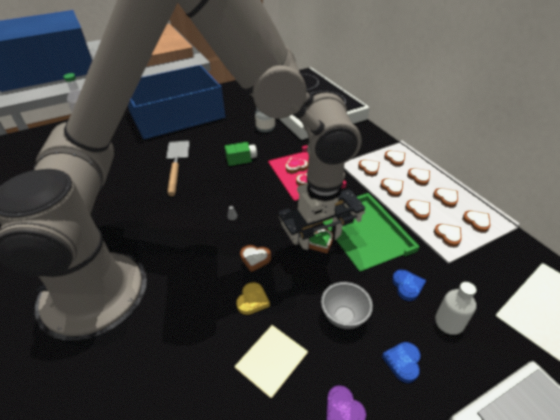

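The green heart is in the jaws at (320,240), at the front of the green mat, and both pink hearts are on the pink mat.

```bash
python3 -m handwheel '[16,-11,0,0,0.6,16,-11,0,0,0.6,16,-11,0,0,0.6,16,-11,0,0,0.6,16,-10,0,0,0.6,15,-9,0,0,0.6,14,-8,0,0,0.6,0,0,0,0,0.6]'; python3 -m handwheel '[0,0,0,0,0.92,0,0,0,0,0.92,0,0,0,0,0.92,0,0,20,0,0.92,0,0,40,0,0.92,0,0,40,0,1]'
```

```text
time: 12.5
tool_pos: [0.6319, -0.1901, 0.0166]
tool_rot: [3.14, 0.001, 1.5]
contact_force: [0.6, 0.4, -1.8]
opening: 0.0716
grip_force: 5.0
time: 13.1
tool_pos: [0.6299, -0.1888, 0.1172]
tool_rot: [-3.139, -0.001, 1.5]
contact_force: [0.3, 0.3, 0.0]
opening: 0.0889
grip_force: 0.0
```

```bash
python3 -m handwheel '[-10,40,0,0.12,1,-10,40,0,0.12,1,-10,40,0,0.12,1,-10,40,0,0.12,1,-10,40,0,0.12,1,-10,40,0,0.12,1,-10,40,0,0.12,1,-10,40,0,0.12,1]'; python3 -m handwheel '[-10,40,0,0.12,1,-10,40,0,0.12,1,-10,40,0,0.12,1,-10,40,0,0.12,1,0,0,0,0,1,0,0,0,0,1]'
```

```text
time: 13.9
tool_pos: [0.5497, 0.1323, 0.117]
tool_rot: [3.141, 0.0, 2.465]
contact_force: [0.6, 0.8, -0.2]
opening: 0.0917
grip_force: 0.0
time: 14.5
tool_pos: [0.51, 0.2913, 0.1167]
tool_rot: [-3.141, -0.0, 2.942]
contact_force: [-0.1, -0.1, -0.5]
opening: 0.0918
grip_force: 0.0
```

Run:
```python
from h import *
im,d,c=grab("side"); cv2.imwrite("pics/e.png",im)
X=cloud(d,c)
J=X[(abs(X[:,0]-.5)<.09)&(abs(X[:,1]-.3)<.08)&(X[:,2]>.03)&(X[:,2]<.055)]
print(len(J),cv2.minAreaRect((J[:,:2]*1000).astype(np.float32)))
```

```text
317 ((496.70062255859375, 294.9519958496094), (49.889984130859375, 89.45848083496094), 76.69156646728516)
```

```bash
python3 -m handwheel '[1,0,-40,0,1,0,0,-40,0,1,0,0,-18,0,1,0,0,0,0,1,0,0,0,0,0.3,0,0,0,0,0.3,0,0,0,0,0.3,0,0,0,0,0.3]' 8; python3 -m handwheel '[0,0,0,0,0.3,0,0,0,0,0.3]'
```

```text
time: 15.35
tool_pos: [0.5122, 0.2906, 0.0194]
tool_rot: [3.141, 0.001, 2.94]
contact_force: [0.8, -0.1, 0.7]
opening: 0.0643
grip_force: 0.0
time: 15.55
tool_pos: [0.5119, 0.2908, 0.019]
tool_rot: [3.141, 0.001, 2.94]
contact_force: [0.5, 0.9, 0.2]
opening: 0.0484
grip_force: 0.4
```

Gripping now, then the first half of the arc.

```bash
python3 -m handwheel '[0,0,0,0,0.3,0,0,0,0,0.3,-4,1,7,0,0.3,-4,1,8,0,0.3,-6,1,6,0,0.3,-6,1,6,0,0.3,-7,1,4,0,0.3,-7,2,4,0,0.3]' 8
python3 - <<'E'
from h import *
im,d,c=grab("side"); cv2.imwrite("pics/f.png",cv2.resize(im[80:240,140:360],None,fx=3,fy=3))
E
```

```text
time: 16.35
tool_pos: [0.477, 0.2977, 0.0541]
tool_rot: [3.142, -0.0, 2.94]
contact_force: [0.6, 0.1, -0.7]
opening: 0.0468
grip_force: 7.9
```

View pics/f.png

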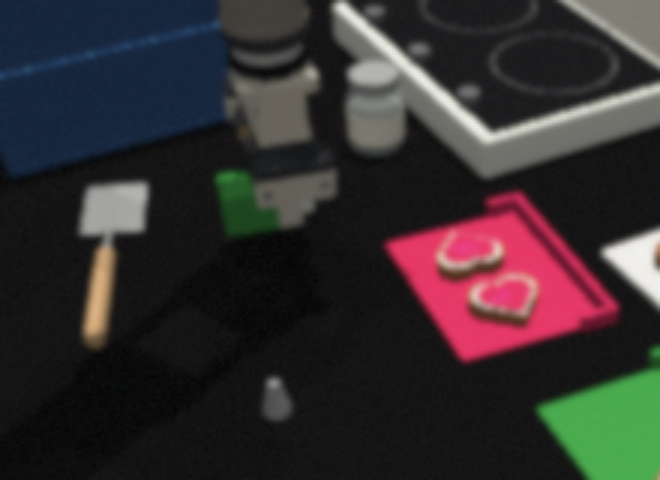

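It is part-way up the arc and still held at crop (250,205). I'll finish the arc, then measure the tilt from both depth images.

```bash
python3 -m handwheel '[-8,1,3,0,0.3,-8,2,2,0,0.3,-8,2,1,0,0.3,-8,1,0,0,0.3,-8,2,-1,0,0.3,-8,1,-2,0,0.3,0,0,0,0,0.3,0,0,0,0,0.3]' 8
python3 - <<'E'
from h import *
for n in("side","top"):
    im,d,c=grab(n); hsv=cv2.cvtColor(im,cv2.COLOR_BGR2HSV)
    m=(abs(hsv[...,0].astype(int)-60)<10)&(hsv[...,1]>90)
    X=cloud(np.where(m,d,0),c); J=X[(abs(X[:,0]-.45)<.1)&(abs(X[:,1]-.3)<.08)]
    print(n,len(J),np.percentile(J,[2,25,50,75,98],axis=0).round(3).T if len(J) else "")
    if n=="side": cv2.imwrite("pics/g.png",cv2.resize(im[80:200,180:320],None,fx=4,fy=4,interpolation=cv2.INTER_CUBIC))
E
```

```text
time: 17.2
tool_pos: [0.4298, 0.3067, 0.0566]
tool_rot: [3.142, 0.0, 2.941]
contact_force: [-0.6, -0.3, -0.8]
opening: 0.0463
grip_force: 7.9
side 272 [[ 0.366  0.376  0.385  0.394  0.415]
 [ 0.287  0.293  0.298  0.313  0.357]
 [-0.002  0.047  0.061  0.081  0.084]]
top 0
```

View pics/g.png

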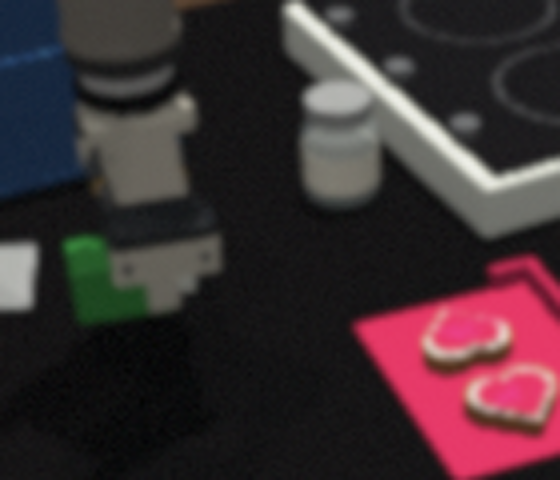

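The jar was lifted level, because the pads' torsion held it. I'll reduce the grip so the weighted base swings down.

```bash
cat > j.py <<'E'
from h import *
im,d,c=grab("side"); hsv=cv2.cvtColor(im,cv2.COLOR_BGR2HSV)
m=(abs(hsv[...,0].astype(int)-60)<10)&(hsv[...,1]>90)
t=robot.observe()["tool_pos"]
X=cloud(np.where(m,d,0),c); J=X[np.linalg.norm(X[:,:2]-t[:2],axis=1)<.11]
print(len(J),np.percentile(J,[2,25,50,75,98],axis=0).round(3).T if len(J) else "")
E
python3 -m handwheel '[0,0,5,0,0.3,0,0,4,0,0.3,0,0,0,0,0.3,0,0,0,0,0.3,0,0,0,0,0.3,0,0,0,0,0.3]' 3; python3 j.py
```

```text
time: 17.9
tool_pos: [0.4297, 0.3066, 0.0656]
tool_rot: [-3.142, -0.0, 2.94]
contact_force: [-0.0, 0.1, -1.6]
opening: 0.0457
grip_force: 3.0
311 [[ 0.367  0.378  0.386  0.397  0.421]
 [ 0.284  0.291  0.294  0.313  0.377]
 [-0.003  0.045  0.063  0.075  0.081]]
```

```bash
python3 -m handwheel '[0,0,0,0,0.3,0,0,0,0,0.3,0,0,0,0,0.3,0,0,0,0,0.3]'; python3 j.py;  python3 -m handwheel '[0,0,15,0,0.3,0,0,0,0,0.3,0,0,15,0,0.3,0,0,0,0,0.3,0,0,15,0,0.3,0,0,0,0,0.3]'; python3 j.py
```

```text
time: 18.35
tool_pos: [0.4298, 0.3067, 0.0657]
tool_rot: [3.142, -0.0, 2.94]
contact_force: [-0.3, 0.1, -1.5]
opening: 0.0461
grip_force: 3.0
308 [[ 0.367  0.378  0.386  0.397  0.421]
 [ 0.285  0.29   0.294  0.316  0.375]
 [-0.003  0.045  0.062  0.075  0.081]]
time: 19.0
tool_pos: [0.4305, 0.3071, 0.1114]
tool_rot: [3.14, 0.002, 2.94]
contact_force: [0.2, 0.6, -1.4]
opening: 0.0459
grip_force: 3.0
330 [[ 0.371  0.385  0.395  0.407  0.444]
 [ 0.283  0.289  0.292  0.301  0.4  ]
 [-0.002  0.082  0.096  0.105  0.117]]
```

Each upward jerk swings it further, so I'll continue with stronger ones.

```bash
python3 -m handwheel '[0,0,25,0,0.3,0,0,0,0,0.3,0,0,25,0,0.3,0,0,0,0,0.3,0,0,25,0,0.3,0,0,0,0,0.3,0,0,25,0,0.3,0,0,0,0,0.3]'; python3 j.py
```

```text
time: 19.85
tool_pos: [0.4308, 0.3072, 0.2113]
tool_rot: [3.139, 0.003, 2.94]
contact_force: [0.7, 0.8, -2.3]
opening: 0.0459
grip_force: 3.0
371 [[0.385 0.398 0.407 0.416 0.444]
 [0.281 0.287 0.289 0.294 0.328]
 [0.152 0.172 0.183 0.197 0.218]]
```

```bash
python3 -m handwheel '[-40,8,0,0,0.3,0,0,0,0,0.3,10,-2,0,0,0.3,15,-3,0,0,0.3,15,-3,0,0,0.3,-40,8,0,0,0.3,0,0,0,0,0.3,0,0,0,0,0.3]'
cat >> j.py <<'E'
Q=J[J[:,2]>t[2]-.075]; v=Q-t; a=robot.observe()["tool_rot"][2]+np.pi
ax=np.array([np.cos(a),np.sin(a)]) ; h=(v[:,:2]@ax); print("along",np.percentile(h,[1,5,50,95]).round(3))
# face normal by plane fit of main visible faces (side cam)
from numpy.linalg import svd
hi=[];rng=np.random.default_rng(0)
R=Q
for _ in range(3):
    best=None
    for _ in range(300):
        p=R[rng.choice(len(R),3,False)]; n=np.cross(p[1]-p[0],p[2]-p[0]); l=np.linalg.norm(n)
        if l<1e-5: continue
        n/=l; k=abs((R-p[0])@n)<.002
        if best is None or k.sum()>best.sum(): best=k
    n=svd(R[best]-R[best].mean(0))[2][2]; print(best.sum(),"normal: along %.2f across %.2f z %.2f"%(n[:2]@ax,n[:2]@[-ax[1],ax[0]],n[2])); R=R[~best]
    if len(R)<30: break
E
python3 j.py
```

```text
time: 20.7
tool_pos: [0.391, 0.3144, 0.2105]
tool_rot: [3.141, 0.0, 2.94]
contact_force: [0.2, 0.8, -1.8]
opening: 0.046
grip_force: 3.0
353 [[0.36  0.37  0.379 0.393 0.408]
 [0.287 0.29  0.293 0.296 0.324]
 [0.144 0.159 0.174 0.189 0.214]]
along [-0.03  -0.027 -0.008  0.018]
224 normal: along 0.00 across 1.00 z -0.02
62 normal: along -0.00 across 1.00 z -0.02
39 normal: along -0.97 across -0.02 z 0.22
```

Depth now shows the jar about 13° off upright, inside the settling range. Carrying it over to the green mat and turning the fingers fore-and-aft.

```bash
python3 -m handwheel '[6,-10,0,-0.04,0.3,12,-21,0,-0.08,0.3,12,-21,0,-0.08,0.3,12,-21,0,-0.08,0.3,12,-21,0,-0.08,0.3,12,-21,0,-0.08,0.3,12,-21,0,-0.08,0.3,12,-21,0,-0.08,0.3]'; python3 -m handwheel '[12,-21,0,-0.08,0.3,12,-21,0,-0.08,0.3,12,-21,0,-0.08,0.3,12,-21,0,-0.08,0.3,12,-21,0,-0.08,0.3,12,-21,0,-0.08,0.3,12,-21,0,-0.08,0.3,12,-21,0,-0.08,0.3]'; python3 -m handwheel '[14,-21,0,-0.08,0.3,14,-21,0,-0.08,0.3,14,-21,0,-0.04,0.3,10,-13,0,0,0.3,5,-6,0,0,0.3,0,0,0,0,0.3]'; python3 j.py
python3 - <<'E'
from h import *
im,d,c=grab("side"); cv2.imwrite("pics/k.png",cv2.resize(im[130:290,230:430],None,fx=3,fy=3,interpolation=cv2.INTER_CUBIC))
E
```

```text
time: 21.55
tool_pos: [0.4813, 0.1554, 0.2107]
tool_rot: [3.141, 0.001, 2.334]
contact_force: [-0.6, -0.9, -1.2]
opening: 0.0457
grip_force: 3.0
time: 22.35
tool_pos: [0.5767, -0.013, 0.2106]
tool_rot: [3.141, 0.0, 1.694]
contact_force: [-0.8, -0.8, -1.1]
opening: 0.0458
grip_force: 3.0
time: 22.95
tool_pos: [0.6331, -0.0942, 0.2101]
tool_rot: [-3.141, 0.0, 1.498]
contact_force: [-0.4, -0.3, -1.3]
opening: 0.0459
grip_force: 3.0
3125 [[ 0.565  0.607  0.633  0.683  0.721]
 [-0.193 -0.14  -0.111 -0.079 -0.04 ]
 [-0.003 -0.001  0.     0.013  0.204]]
along [-0.023 -0.015  0.018  0.027]
263 normal: along 0.98 across -0.03 z -0.20
181 normal: along 0.01 across -1.00 z 0.00
23 normal: along 0.01 across 0.02 z 1.00
```

View pics/k.png

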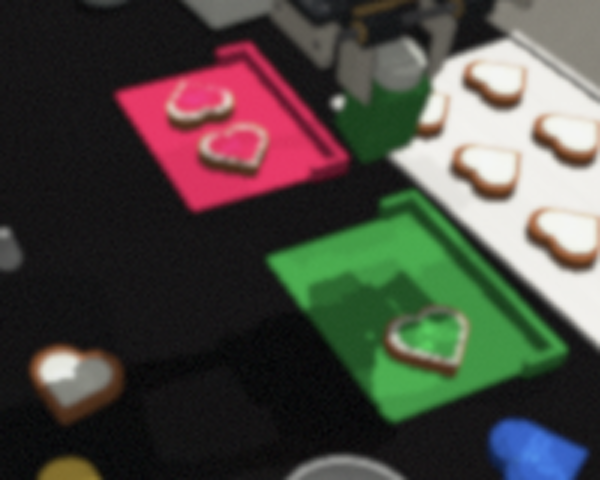

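The jar hangs nearly upright at (385,110). The green heart sits on the mat at (430,340), clear of where the jar will go. Lowering.

```bash
python3 -m handwheel '[0,-2,-25,0,0.3,0,0,-30,0,0.3,0,0,-30,0,0.3,0,0,-25,0,0.3,0,0,-15,0,0.3,0,0,-10,0,0.3,0,0,-4,0,0.3,0,0,0,0,0.3]'; python3 -m handwheel '[0,0,-3,0,0.3,0,0,-2,0,0.3,0,0,-2,0,0.3,0,0,0,0,0.3]'; python3 j.py
```

```text
time: 23.85
tool_pos: [0.6329, -0.094, 0.0722]
tool_rot: [3.141, 0.0, 1.501]
contact_force: [-0.0, 0.0, -1.2]
opening: 0.0461
grip_force: 3.0
time: 24.25
tool_pos: [0.6332, -0.0944, 0.0651]
tool_rot: [3.14, 0.0, 1.5]
contact_force: [-0.2, 0.5, 4.3]
opening: 0.0462
grip_force: 3.0
2463 [[ 0.564  0.596  0.626  0.682  0.721]
 [-0.196 -0.148 -0.118 -0.099 -0.042]
 [-0.003 -0.001 -0.     0.012  0.068]]
along [-0.054 -0.038  0.023  0.094]
1518 normal: along -0.00 across 0.00 z 1.00
254 normal: along -0.01 across -0.00 z -1.00
231 normal: along 0.99 across 0.02 z -0.17
```

```bash
python3 -m handwheel '[0,0,-2,0,0.3,0,0,-2,0,0.3,0,0,0,0,0.3]'; python3 j.py | tail -3; python3 -m handwheel '[0,0,0,0,0.6,0,0,0,0,0.8,0,0,0,0,0.8,0,0,0,0,0.8,0,0,0,0,0.8]'; python3 j.py | tail -3
```

```text
time: 24.6
tool_pos: [0.6331, -0.0944, 0.0605]
tool_rot: [3.141, 0.0, 1.5]
contact_force: [1.5, 0.4, 1.9]
opening: 0.0461
grip_force: 3.0
1494 normal: along -0.00 across -0.00 z 1.00
249 normal: along 0.99 across -0.01 z -0.15
233 normal: along -0.02 across -0.00 z -1.00
time: 25.15
tool_pos: [0.6327, -0.0944, 0.0606]
tool_rot: [-3.141, -0.0, 1.5]
contact_force: [0.4, -0.2, 1.0]
opening: 0.0732
grip_force: 0.0
1466 normal: along -0.00 across 0.01 z -1.00
280 normal: along -1.00 across 0.03 z -0.00
227 normal: along 0.00 across 0.02 z -1.00
```

Released, and the jar settled fully upright (side face normal z = 0). Now clearing the arm and making the final check.

```bash
python3 -m handwheel '[0,0,30,0,0.8,0,0,40,0,0.8,0,0,40,0,0.8,-30,40,20,0,0.8,-30,40,0,0,0.8,-30,40,0,0,0.8,-30,40,0,0,0.8,-20,40,0,0,0.8]'; python3 -m handwheel '[-20,45,0,0,0.8,-20,45,0,0,0.8,-10,45,0,0,0.8,0,45,0,0,0.8,0,45,0,0,0.8,0,0,0,0,0.8]'
python3 - <<'E'
from h import *
im,d,c=look(); cv2.imwrite("pics/z.png",cv2.resize(im[90:300,120:460],None,fx=2.3,fy=2.3))
hsv=cv2.cvtColor(im,cv2.COLOR_BGR2HSV)
Mg=(np.array([.640,-.146]),-.06);Mp=(np.array([.628,.137]),-.075)
def mat(M,p): R=np.array([[np.cos(M[1]),np.sin(M[1])],[-np.sin(M[1]),np.cos(M[1])]]); return (R@(np.array(p)-M[0])).round(3)
for nm,M in(("pink",Mp),("green",Mg)):
    q=np.array([ (c["world_to_cam"]@[*M[0],0,1])]) [0]; u=int(q[0]/q[2]*c["fx"]+c["cx"]);v=int(q[1]/q[2]*c["fy"]+c["cy"])
    m=np.zeros(im.shape[:2],np.uint8); s=np.s_[v-26:v+26,u-36:u+36]; m[s]=((hsv[...,1]<85)&(hsv[...,2]>110))[s]
    m=cv2.morphologyEx(m,cv2.MORPH_CLOSE,np.ones((5,5)))
    for k in cv2.findContours(m,0,1)[0]:
        if cv2.contourArea(k)>60:
            P=[ray(c,p[0],.014)[:2] for p in k]; r=cv2.minAreaRect((np.array(P)).astype(np.float32)); print(nm,"white",mat(M,r[0]),np.round(r[1],3))
X=cloud(d,c); J=X[(abs(X[:,0]-.64)<.1)&(abs(X[:,1]+.1)<.06)&(X[:,2]>.08)]; print("jar lid",len(J),J.mean(0).round(3),mat(Mg,J.mean(0)[:2]))
E
```

```text
time: 26.0
tool_pos: [0.4928, 0.104, 0.1895]
tool_rot: [-3.141, 0.0, 1.5]
contact_force: [-0.2, 0.6, 0.7]
opening: 0.0735
grip_force: 0.0
time: 26.6
tool_pos: [0.4442, 0.3325, 0.1893]
tool_rot: [3.141, -0.002, 1.505]
contact_force: [0.2, -0.4, -0.5]
opening: 0.0733
grip_force: 0.0
[228. 412.] [16. 37. 96.] (np.float64(-74.0), array([-0.0581,  0.1071]), array([-0.0555,  0.0979]), np.float64(0.0987))
[336. 271.] [ 27. 128. 214.] (np.float64(130.9), array([ 0.309 , -0.1985]), array([ 0.3052, -0.1942]), np.float64(0.0712))
[436. 253.] [142. 129. 153.] (np.float64(9.0), array([ 0.3439, -0.4727]), array([ 0.349 , -0.4719]), np.float64(0.067))
[298. 252.] [120.    2.  212.5] (np.float64(48.7), array([ 0.357 , -0.0956]), array([ 0.3607, -0.0914]), np.float64(0.0687))
[427. 201.] [109. 166. 177.] (np.float64(-47.3), array([ 0.493 , -0.4511]), array([ 0.4965, -0.4549]), np.float64(0.069))
[379. 157.] [109. 164. 178.] (np.float64(159.7), array([ 0.6277, -0.3278]), array([ 0.6226, -0.3259]), np.float64(0.0698))
[421. 148.] [ 24.  17. 159.] (np.float64(127.3), array([ 0.6476, -0.4482]), array([ 0.6467, -0.4471]), np.float64(0.0955))
pink white [-0.002 -0.037] [0.063 0.061]
pink white [-0.004  0.035] [0.062 0.061]
green white [-0.005 -0.043] [0.062 0.063]
green white [0.009 0.057] [0.042 0.046]
jar lid 164 [ 0.634 -0.084  0.09 ] [-0.01   0.062]
```

View pics/z.png

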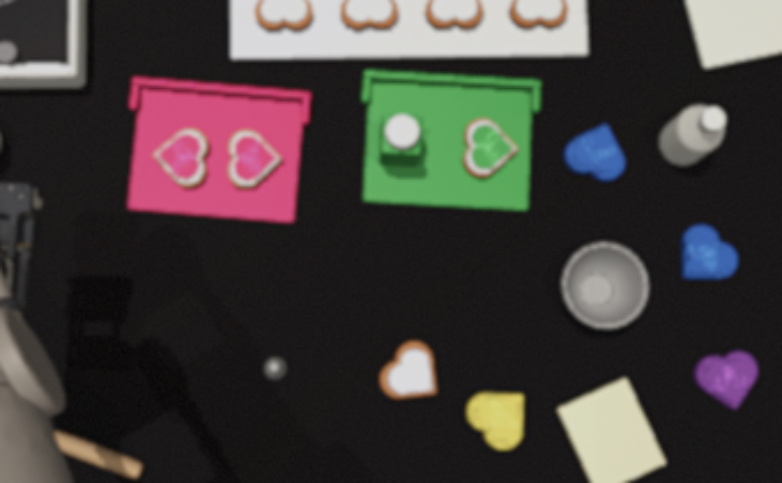

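Both pink hearts are on the pink mat at (182,157) and (253,157). The green heart at (488,148) and the upright jar at (402,140) are on the green mat. Everything is within limits and the bystanders I can see are unmoved.

```bash
python3 -c "from cell import robot; print(robot.hand_in())"
```

```text
the job is handed in; nothing more can be done
None
```

I handed the job in at about 27 s: both pink hearts are on the pink mat, and the green heart and the upright jar are on the green mat; in the last picture all four were within limits and every bystander in view was unmoved, but the hand-in returned no verdict.

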